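Find the cutter tube that holds the milling cutter

TASK

Get ready for the cutter change: first lay the loose spanner flat in the free half of the black tray, beside and parallel to the one already there, with its open jaws at the same end. Then find out by lifting which of the two closed cutter tubes is the heavier one, the one with the steel cutter in it: lift the tube out of the red seat and stand it back there, then lift the one out of the blue seat. Finish holding the heavier tube upright and still, about 10 cm above the middle of the round green pad, still in the gripper when you stop, with the other tube standing in its own seat and everything else left alone.

Things in the scene. Friction and masses are not known exactly. Their poses are not given: they have to be found in the camera images.
- spanner: the loose spanner, bright steel, lying flat on the table: 180 mm long, shaft 17 mm wide and 7 mm thick, ring 32 mm across at one end, open jaws 38 mm across and 8 mm thick at the other, 0.13 kg; origin: middle of its length, on its underside; x points along it from the ring to the open jaws, z up; centre of mass about 10 mm from the origin towards the jaws
- spanner_tip (a point): point between the jaws of the loose spanner, 80 mm from its origin along x, 4 mm above its underside
- tray: black open tray fixed to the table, 270 mm (x) by 160 mm (y), walls 28 mm high and 6 mm thick, inner floor 6 mm above the table; origin: centre of its underside, z up. A brass-coloured spanner of the same shape lies in its -y half, along x, jaws towards +x; the +y half is free
- tray_spanner: the brass-coloured spanner already in the tray, same shape, size and axes as the loose one, its middle about 42 mm to the -y side of the tray's centre; leave alone
- tube_red: closed, opaque grey cylinder with an orange cap and a white band, 50 mm in diameter and 98 mm tall, plain sides, standing upright in the red seat; origin: centre of its underside, z up along its axis. The two tubes look alike, weigh under 0.8 kg, and differ in weight by at least 300 g because of what is inside; which is heavier changes from run to run. The contents are loose and shift a few mm
- tube_blue: closed, opaque grey cylinder with an orange cap and a white band, 50 mm in diameter and 98 mm tall, plain sides, standing upright in the blue seat; origin: centre of its underside, z up along its axis. The two tubes look alike, weigh under 0.8 kg, and differ in weight by at least 300 g because of what is inside; which is heavier changes from run to run. The contents are loose and shift a few mm
- seat_red: low round cup fixed to the table, red plastic, 72 mm outside, 58 mm inside diameter, rim 18 mm high, floor 6 mm above its underside; origin: centre of its underside, on the table. Home of the red tube; the two seats may change places
- seat_blue: low round cup fixed to the table, blue plastic, 72 mm outside, 58 mm inside diameter, rim 18 mm high, floor 6 mm above its underside; origin: centre of its underside, on the table. Home of the blue tube; the two seats may change places
- pad: flat round green pad fixed to the table, 100 mm in diameter, 4 mm thick; origin: centre of its underside, on the table
- brush: chip brush, red handle, 200 mm long, 42 mm wide, 20 mm high, beyond the work area; origin: its middle, on the underside, x along it; leave alone
- oil_bottle: yellow oil bottle, 52 mm in diameter, 150 mm tall; origin: centre of its underside; leave alone
- jar: amber jar with a dark lid, 60 mm in diameter, 70 mm tall; origin: centre of its underside; leave alone
- vblock: dark steel V-block, 60 by 45 mm, 40 mm high; origin: centre of its underside; leave alone

How it is judged:
By the outcome, as a careful person would: the job done as asked, in the order asked, and still so for the second after the job is handed in, while the arm keeps its last pose, push and grip.
It also fails if it takes over 72 s, if anything falls off the work surface, if the arm or the gripper's body presses on something with over 40 N, if the wrist force passes 120 N, or if a joint passes its speed limit or range.

ROBOT

A 6-joint arm with a two-finger parallel gripper is mounted at the origin on the work surface. World frame = base frame: x ahead of the robot, y to its left, z up, the work surface at z = 0. Lengths are in m, angles in rad, forces in N, time in s.
With the tool pointing down it reaches from about 0.275 to 0.725 m from the base axis. Payload 5.6 kg.
Tool frame: the origin (TCP) lies where the fingers leave the gripper's body, on its centre line; the fingertips stand tip_reach ahead of it and the grasp point (between the pads) lies 54 mm ahead of it (tip_reach is the distance from the TCP to the fingertips, in m); z points along the fingers, y is the line along which they close (so a half turn about z gives the same grasp; the last joint's range is limited). The gripper opens to 85 mm and grips with 20 to 120 N. Pads are 22 mm wide; open, the fingers measure 114 mm over their backs; the gripper's body (76 mm by 85 mm) begins 54 mm behind the grasp point. The pads swing forward as they close: fully open they stand 13 mm farther back than shut.
Start: joints at [-0.863, 0.255, 0.108, 0, -1.424, -0.285], TCP at [0.226, -0.502, 0.304] pointing down, gripper open.
Joint ranges: [-2.95, 2.95], [-1.21, 1.97], [-1.09, 1.5], [-2.87, 1.71], [-2.94, -0.07], [-3.05, 3.05]. Speed limits (rad/s): [2.57, 2.57, 3.14, 3.14, 3.14, 3.14].

INTERFACE

Orientations are given as a unit quaternion [x, y, z, w].
In Python, from cell import state, capture, close_job, tip_reach gives the robot as it stands.
- The arm moves only by the tool move_arm, never from a script. Its argument "series" is one flat list of numbers, 6 for each row, row after row: the shift along the tool's x, y, z in cm, then the turn, a rotation vector about the tool's x, y, z in rad. A call has 1 to 20 rows; each row shifts and turns the commanded pose from where the row before left it, along the tool's axes as they then stand; what a row does not reach is not made up. A row lasts 1/10 s, in which the tool goes at most 50 mm and 8.59 degrees, less where a joint would pass 70% of its speed; a pose out of reach is approached as far as the arm can. A call with a gripper value outside its range is refused whole. "grip" is the opening, from -1 (shut) to 1 (fully open), set as the call begins (left out, the last holds). The fingers move at their own pace and stop on an object; the grip force is fixed at half the most. Time passes only in rows, so rows that do not move let the fingers close. It gives the time, the measured TCP pose, the force, the opening and the grip force at its end, in the units of the state.
- state(): the state, without advancing time (a new reading comes with each control period).
- capture(name): name is "side" or "top" or "wrist"; returns a dict with "frame" (400x640x3 uint8, red, green, blue), "fx", "fy", "cx", "cy" (pixels), "dist_coeffs" ([k1, k2, p1, p2, k3] as OpenCV has them; the pictures are not rectified), "rvec" (rotation vector, rad) and "tvec" (3), from world to camera coordinates, as OpenCV has them. Camera axes: x right, y down, z forward; pixel columns grow to the right and rows downward; lengths in m; the calibration is good to about 2 mm. A picture is of the moment at which its call begins. There is no depth.
- close_job(): hands the job in; it is judged then, once.
The state is a dict: "clock": time; "q": joint angles; "qvel": joint speeds; "effort": joint torques, N m; "tcp_pos": TCP position; "tool_rot": TCP orientation; "contact_force": force on the tool from outside, world axes, zero at the start; "torque": the same for the moment, N m; "grip_width": finger opening in m; "finger_force": force on a finger pad.
Only numpy, scipy, OpenCV 4.12 (cv2) and the standard library are available. Lean on these libraries where they do the work, as an engineer would, in place of code of your own. Each camera call takes 0.05 s, during which the arm holds its last target. There are 200 camera calls.

## Working session

There is one attempt and no reset: what is moved stays moved. The work goes in short steps, Python scripts to look and compute and a tool call to move; the robot and the scene stay as the last step left them, time stands still between calls to the robot, and variables do not carry over. Pictures are saved under pics/ and viewed, at most 13 in all, crops included, and the job is handed in when it is done.

Besides the shell and the picture viewer there is one more tool, called after "Request:" as name(argument=value, ...) on one line, values as JSON. move_arm: Moves the arm, as the interface text tells. Its arguments: {"type":"object","properties":{"series":{"type":"array","items":{"type":"number"}},"grip":{"type":"number"}},"required":["series"]}

```bash
mkdir -p pics; ls; cat > h.py <<'E'
import numpy as np, cv2
from cell import state, capture, close_job, tip_reach
from scipy.spatial.transform import Rotation as R
def K(c): return np.array([[c['fx'],0,c['cx']],[0,c['fy'],c['cy']],[0,0,1.]])
def ray(c,px,z):
    u=cv2.undistortPoints(np.array(px,float).reshape(-1,1,2),K(c),np.array(c['dist_coeffs'])).reshape(-1,2)
    Rm=cv2.Rodrigues(np.array(c['rvec'],float))[0]; o=-Rm.T@np.array(c['tvec'],float).ravel()
    d=np.c_[u,np.ones(len(u))]@Rm
    return o+d*((z-o[2])/d[:,2])[:,None]
def proj(c,P): return cv2.projectPoints(np.array(P,float).reshape(-1,1,3),np.array(c['rvec'],float),np.array(c['tvec'],float),K(c),np.array(c['dist_coeffs']))[0].reshape(-1,2)
E
python3 - <<'E'
from h import *
import pickle
print(state()); print(tip_reach if not callable(tip_reach) else tip_reach())
for n in ('top','side'):
    c=capture(n); pickle.dump(c,open(n+'0.pkl','wb')); cv2.imwrite(f'pics/{n}0.png',c['frame'][:,:,::-1]); print(n,c['fx'],c['rvec'],c['tvec'])
E
```

```text
pics
{'clock': 0.0, 'q': array([-8.63388099e-01,  2.55759697e-01,  1.07000417e-01, -4.65740001e-04,
       -1.42392204e+00, -2.84609491e-01]), 'qvel': array([-2.52791646e-05, -1.45588639e-03, -6.73714270e-04, -4.18123360e-04,
       -1.01446406e-03,  1.09037565e-03]), 'effort': array([-5.69200147e-04, -3.86622512e+01,  2.37940174e+01,  5.36515296e+00,
       -6.03080902e-03, -1.03662915e-04]), 'tcp_pos': array([ 0.22558283, -0.5012118 ,  0.30298872]), 'tool_rot': array([-2.09794689e-01,  9.77744981e-01,  9.38534890e-04, -2.45979425e-04]), 'contact_force': array([-0.43056217,  0.48325081, -0.12736051]), 'torque': array([-0.02068985, -0.02196344,  0.01670396]), 'finger_force': 0.0, 'grip_width': 0.08563751689287358}
0.0726
top 421.5097570870228 [ 2.13407683 -2.20087238  0.10458867] [-0.03639418  0.61074498  1.23474227]
side 483.2329046895474 [ 2.41489734 -0.24354913  0.08368044] [-0.60830215  0.08731523  1.18929658]
```

View pics/top0.png

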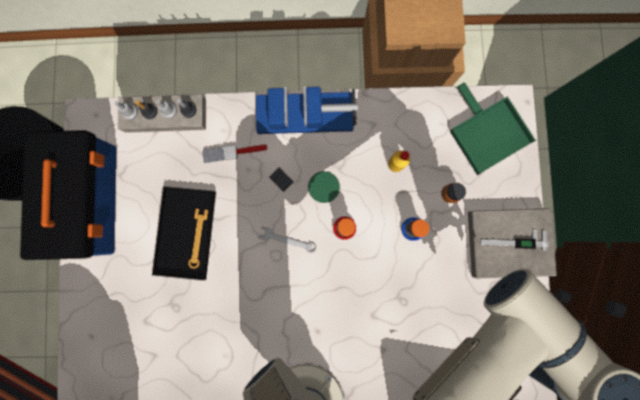

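View pics/side0.png

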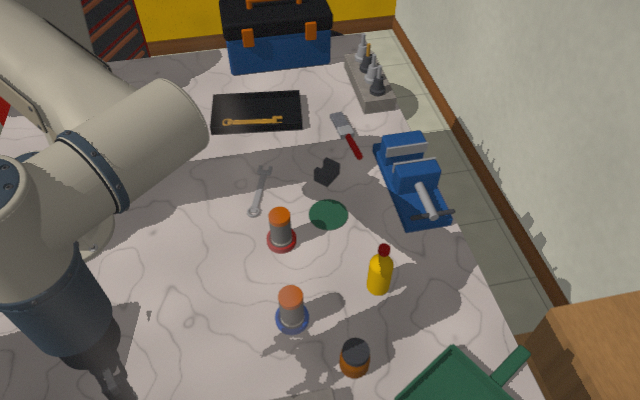

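The top view shows the loose spanner with its ring at about (311,246) and its jaws at about (266,233). The tray is at about (184,230), with the brass spanner on its right half and jaws up (+x). The red seat is at about (344,228), the blue at (415,229) and the pad at (324,187). The side view agrees.

```bash
python3 - <<'E'
from h import *
import pickle
c=pickle.load(open('top0.pkl','rb')); s=pickle.load(open('side0.pkl','rb'))
def blobs(c,lo,hi,box,z,name,n=1):
    h=cv2.cvtColor(c['frame'],cv2.COLOR_RGB2HSV); m=cv2.inRange(h,lo,hi)
    k=np.zeros_like(m); x0,y0,x1,y1=box; k[y0:y1,x0:x1]=255; m&=k
    cs=sorted(cv2.findContours(m,0,2)[0],key=cv2.contourArea)[::-1][:n]
    for q in cs:
        M=cv2.moments(q); p=[M['m10']/M['m00'],M['m01']/M['m00']]; r=cv2.minAreaRect(q)
        print(name,cv2.contourArea(q),np.round(p,1),ray(c,p,z)[0].round(4),'box',ray(c,cv2.boxPoints(r),z)[:,:2].round(3).tolist())
O=((3,150,120),(16,255,255))
blobs(c,*O,(330,210,360,245),.104,'capR'); blobs(c,*O,(400,210,435,245),.104,'capB')
blobs(c,(60,60,20),(90,255,200),(300,165,350,210),.004,'pad'); blobs(s,(60,60,20),(90,255,200),(300,190,355,235),.004,'padS')
blobs(c,(10,120,100),(30,255,255),(180,200,220,275),.010,'brass'); blobs(s,(10,120,100),(30,255,255),(210,105,300,130),.010,'brassS')
blobs(c,(0,0,0),(179,255,60),(145,175,220,285),.028,'tray')
blobs(s,*O,(265,205,295,232),.09,'capRS')
blobs(s,*O,(270,280,310,310),.09,'capBS')
a=cv2.resize(c['frame'][215:260,250:330],None,fx=8,fy=8,interpolation=3); b=cv2.resize(s['frame'][160:222,235:285],None,fx=6,fy=6,interpolation=3)
im=np.zeros((372,960,3),np.uint8);im[:360,:640]=a; im[:372,650:950]=b
cv2.imwrite('pics/sp.png',cv2.resize(im,(800,310))[:,:,::-1])
E
```

```text
capR 258.5 [345.7 227. ] [ 0.511  -0.1302  0.104 ] box [[0.487, -0.102], [0.54, -0.104], [0.538, -0.155], [0.485, -0.152]]
capB 211.0 [419.5 227.8] [ 0.5024 -0.3374  0.104 ] box [[0.525, -0.315], [0.523, -0.362], [0.479, -0.36], [0.48, -0.312]]
pad 674.5 [323.5 186.6] [ 0.6393 -0.0725  0.004 ] box [[0.686, -0.029], [0.683, -0.119], [0.594, -0.116], [0.596, -0.027]]
padS 862.5 [327.9 214.2] [ 0.6384 -0.0749  0.004 ] box [[0.601, -0.019], [0.697, -0.039], [0.674, -0.13], [0.583, -0.111]]
brass 409.5 [197.  238.5] [0.492  0.3162 0.01  ] box [[0.406, 0.346], [0.586, 0.323], [0.58, 0.282], [0.4, 0.306]]
brassS 226.0 [249.9 121. ] [0.4856 0.3191 0.01  ] box [[0.403, 0.345], [0.581, 0.325], [0.577, 0.295], [0.402, 0.315]]
tray 4480.5 [183.8 232.8] [0.51   0.3507 0.028 ] box [[0.391, 0.445], [0.656, 0.416], [0.632, 0.256], [0.369, 0.288]]
capRS 281.5 [278.5 215.6] [ 0.5108 -0.1238  0.09  ] box [[0.479, -0.12], [0.518, -0.084], [0.54, -0.127], [0.502, -0.161]]
capBS 263.0 [292.8 295.7] [ 0.508  -0.3342  0.09  ] box [[0.475, -0.341], [0.5, -0.3], [0.535, -0.328], [0.509, -0.368]]
```

View pics/sp.png

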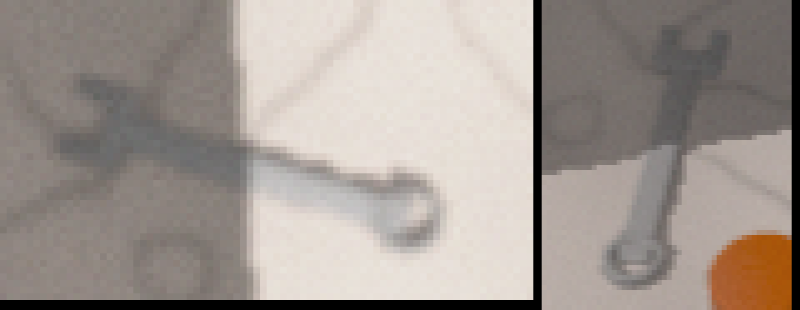

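The crop shows the loose spanner's ring centre at top (311.8,246.4) / side (254.3,212) and its jaw tips' middle at top (261,232.2) / side (265.9,167.2).

```bash
python3 - <<'E'
from h import *
import pickle
c=pickle.load(open('top0.pkl','rb')); s=pickle.load(open('side0.pkl','rb'))
for cc,r,j in((c,(311.7,246.4),(261,232.2)),(s,(254.3,212),(265.9,167.2))):
    p=ray(cc,[r,j],.006)[:,:2]; d=p[1]-p[0]; L=np.linalg.norm(d);u=d/L
    print(p.round(4),L,np.degrees(np.arctan2(u[1],u[0])),'origin',p[0]+u*(90-16)/1000, p[1]-u*.088)
# tray corners both views & brass
def rect(c,lo,hi,box,z):
    h=cv2.cvtColor(c['frame'],cv2.COLOR_RGB2HSV); m=cv2.inRange(h,lo,hi); k=np.zeros_like(m); x0,y0,x1,y1=box; k[y0:y1,x0:x1]=255
    m=cv2.morphologyEx(m&k,cv2.MORPH_CLOSE,np.ones((9,9))); q=max(cv2.findContours(m,0,2)[0],key=cv2.contourArea)
    P=cv2.approxPolyDP(q,6,True).reshape(-1,2); print(P.tolist(), ray(c,P,z)[:,:2].round(3).tolist())
rect(c,(0,0,0),(179,255,60),(145,175,225,285),.028)
rect(s,(0,0,0),(179,255,60),(205,85,306,140),.028)
for cc,lo in((c,(180,200,220,275)),(s,(210,105,300,130))):
    h=cv2.cvtColor(cc['frame'],cv2.COLOR_RGB2HSV); m=cv2.inRange(h,(10,120,100),(30,255,255)); k=np.zeros_like(m); k[lo[1]:lo[3],lo[0]:lo[2]]=255
    ys,xs=np.nonzero(m&k); P=ray(cc,np.c_[xs,ys],.012)[:,:2].astype(np.float32)
    r=cv2.minAreaRect(P); v=cv2.fitLine(P,2,0,.01,.01).ravel(); print('brass',r,v,np.degrees(np.arctan2(v[1],v[0])))
st=state(); Rm=R.from_quat(st['tool_rot']).as_matrix(); print(Rm.round(3)); print(st['tcp_pos'])
E
```

```text
[[ 0.4581 -0.0311]
 [ 0.5056  0.1217]] 0.1600141694943789 72.7452427914922 origin [0.48005922 0.03954233] [0.47947018 0.03764587]
[[ 0.4574 -0.0318]
 [ 0.5072  0.1201]] 0.15981591764529043 71.86291839567933 origin [0.4804541  0.03853579] [0.47977421 0.03646023]
[[164, 187], [153, 273], [204, 278], [214, 192]] [[0.65, 0.412], [0.393, 0.444], [0.375, 0.291], [0.63, 0.259]]
[[298, 90], [214, 95], [211, 132], [301, 128]] [[0.65, 0.416], [0.389, 0.444], [0.37, 0.271], [0.627, 0.236]]
brass ((0.49314063787460327, 0.3137407898902893), (0.04085598140954971, 0.1813199371099472), 82.47833251953125) [ 0.98821753 -0.15305601  0.49505165  0.31506723] -8.804069
brass ((0.4908713102340698, 0.3174911439418793), (0.030190356075763702, 0.1769770085811615), 83.64036560058594) [ 0.9932906  -0.1156451   0.49125114  0.31568643] -6.6408343
[[-0.912 -0.41  -0.001]
 [-0.41   0.912  0.002]
 [ 0.     0.002 -1.   ]]
[ 0.22559722 -0.50125048  0.30307352]
```

```bash
cat >> h.py <<'E'
def plan(x,y,z,yaw):
    "tool-frame shift (cm) at present attitude to world point, then turn about tool z"
    st=state(); M=R.from_quat(st['tool_rot']).as_matrix(); d=np.array([x,y,z])-st['tcp_pos']
    cur=np.degrees(np.arctan2(M[1,0],M[0,0])); dy=(yaw-cur+180)%360-180
    print('t',st['clock'],'tcp',st['tcp_pos'].round(4),'yaw',cur.round(2),'shift cm',(100*M.T@d).round(2),'turn z',-np.radians(dy).round(4),'tilt',M[:,2].round(4),'q',st['q'].round(2),'w',st['grip_width'].round(4),'F',st['contact_force'].round(2))
E
python3 -c "
from h import *
plan(.483,.0475,.3,252.3)"
```

```text
Traceback (most recent call last):
  File "h.py", line 15, in plan
    print('t',st['clock'],'tcp',st['tcp_pos'].round(4),'yaw',cur.round(2),'shift cm',(100*M.T@d).round(2),'turn z',-np.radians(dy).round(4),'tilt',M[:,2].round(4),'q',st['q'].round(2),'w',st['grip_width'].round(4),'F',st['contact_force'].round(2))
                                                                                                                                                                                            ^^^^^^^^^^^^^^^^^^^^^^
AttributeError: 'float' object has no attribute 'round'
```

```bash
sed -i "s/st\['grip_width'\].round(4)/round(st['grip_width'],4)/" h.py
python3 -c "
from h import *
plan(.483,.0475,.3,252.3)"
```

```text
t 0.1 tcp [ 0.2256 -0.5013  0.3031] yaw -155.78 shift cm [-45.99  39.48   0.37] turn z -0.8391 tilt [-8.0e-04  1.5e-03 -1.0e+00] q [-0.86  0.26  0.11 -0.   -1.42 -0.28] w 0.0855 F [-0.18 -0.1   0.71]
```

Request:
move_arm(series=[-3.3,2.8,0,0,0,0,-3.3,2.8,0,0,0,0,-3.3,2.8,0,0,0,0,-3.3,2.8,0,0,0,0,-3.3,2.8,0,0,0,0,-3.3,2.8,0,0,0,0,-3.3,2.8,0,0,0,0,-3.3,2.8,0,0,0,0,-3.3,2.8,0,0,0,0,-3.3,2.8,0,0,0,0,-3.3,2.8,0,0,0,0,-3.3,2.8,0,0,0,0,-3.3,2.8,0,0,0,0,-3.1,3.1,0.4,0,0,0,0,0,0,0,0,-0.14,0,0,0,0,0,-0.14,0,0,0,0,0,-0.14,0,0,0,0,0,-0.14,0,0,0,0,0,-0.14,0,0,0,0,0,-0.14], grip=-0.3)

```text
clock: 2.1
tcp_pos: [0.4829, 0.0474, 0.2994]
tool_rot: [-0.593, 0.805, 0.0, -0.0]
contact_force: [-0.3, 0.1, 0.4]
grip_width: 0.0294
finger_force: 0.0
```

```bash
python3 -c "
from h import *
plan(.483,.0475,.1,252.3)
c=capture('wrist'); cv2.imwrite('pics/w1.png',c['frame'][:,:,::-1])
print(proj(c,[[.483,.0475,.007],[.4573,-.0314,.007],[.506,.121,.007]]).round())"
```

```text
t 2.1 tcp [0.4829 0.0474 0.2994] yaw -107.32 shift cm [-0.02 -0.03 19.94] turn z 0.0067 tilt [-1.e-03 -1.e-04 -1.e+00] q [ 0.42  0.13 -0.06 -0.   -1.38 -0.72] w 0.0294 F [-0.34  0.07  0.43]
[[319. 169.]
 [320.  95.]
 [319. 229.]]
```

View pics/w1.png

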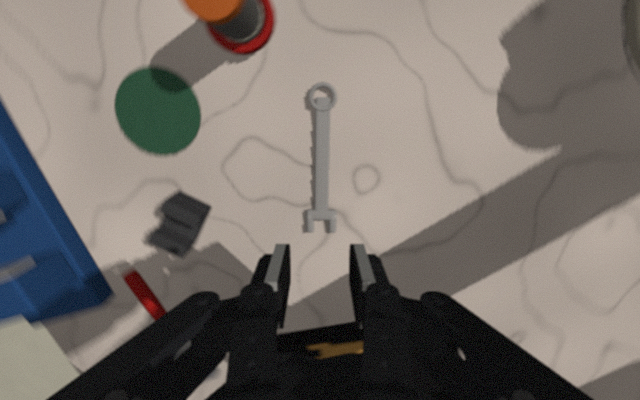

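The wrist view shows the spanner with its ring at (321,96) and its jaws at (320,228), within 1–2 px of the prediction. I'll descend.

Request:
move_arm(series=[0,0,4.3,0,0,0.007,0,0,4.3,0,0,0,0,0,4.3,0,0,0,0,0,4.3,0,0,0,0,0,3.4,0,0,0,0,0,1,0,0,0,0,0,0.3,0,0,0,0,0,0.2,0,0,0,0,0,0.1,0,0,0,0,0,0.1,0,0,0,0,0,0,0,0,0,0,0,0,0,0,0])

```text
clock: 3.35
tcp_pos: [0.4834, 0.0475, 0.0774]
tool_rot: [-0.587, 0.809, -0.0, 0.0]
contact_force: [0.1, -0.4, 0.2]
grip_width: 0.0295
finger_force: 0.0
```

Request:
move_arm(series=[0,0,0.1,0,0,0,0,0,0.1,0,0,0,0,0,0.1,0,0,0,0,0,0,0,0,0])

```text
clock: 3.75
tcp_pos: [0.483, 0.0474, 0.0737]
tool_rot: [-0.587, 0.809, 0.0, -0.0]
contact_force: [-0.5, -0.0, -1.0]
grip_width: 0.0301
finger_force: 0.0
```

Request:
move_arm(series=[0,0,0,0,0,0,0,0,0,0,0,0,0,0,0,0,0,0,0,0,0,0,0,0,0,0,0,0,0,0,0,0,0,0,0,0], grip=-1)

```text
clock: 4.35
tcp_pos: [0.4831, 0.0474, 0.074]
tool_rot: [-0.587, 0.809, -0.0, 0.0]
contact_force: [-0.7, 1.0, 4.7]
grip_width: 0.0149
finger_force: 59.1
```

Request:
move_arm(series=[0,0,-0.5,0,0,0,0,0,-1.5,0,0,0,0,0,-3,0,0,0,0,0,-3,0,0,0,0,0,-2,0,0,0,0,0,0,0,0,0])

```text
clock: 4.95
tcp_pos: [0.4847, 0.0479, 0.1769]
tool_rot: [-0.588, 0.809, -0.001, 0.003]
contact_force: [0.3, 0.1, -1.5]
grip_width: 0.0149
finger_force: 58.8
```

```bash
python3 -c "
from h import *
plan(.519,.389,.174,172.9)
c=capture('wrist'); cv2.imwrite('pics/w2.png',c['frame'][:,:,::-1])"
```

```text
t 4.95 tcp [0.4847 0.0479 0.1769] yaw -108.03 shift cm [-33.49   7.3    0.38] turn z 1.3801 tilt [ 0.0061  0.002  -1.    ] q [ 0.42  0.21 -0.29  0.   -1.07 -0.74] w 0.0149 F [ 0.3   0.12 -1.49]
```

View pics/w2.png

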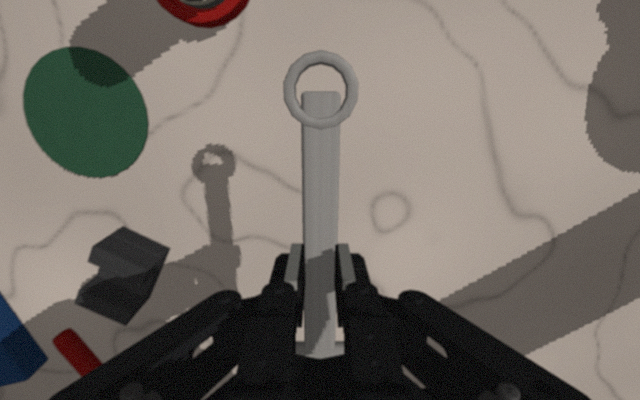

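The spanner is held well: the shaft is straight between the pads, with the ring at (321,90).

Request:
move_arm(series=[-1.7,0.4,0,0,0,0,-3.5,0.8,0,0,0,0,-3.7,0.8,0,0,0,0,-3.7,0.8,0,0,0,0,-3.7,0.8,0,0,0,0,-3.7,0.8,0,0,0,0,-3.7,0.8,0,0,0,0,-3.7,0.8,0,0,0,0,-3.5,0.8,0,0,0,0,-2.6,0.5,0,0,0,0,0,0,0,0,0,0.138,0,0,0,0,0,0.138,0,0,0,0,0,0.138,0,0,0,0,0,0.138,0,0,0,0,0,0.138,0,0,0,0,0,0.138,0,0,0,0,0,0.138,0,0,0,0,0,0.138,0,0,0,0,0,0.138,0,0,0,0,0,0.138])

```text
clock: 7.0
tcp_pos: [0.5169, 0.3881, 0.1716]
tool_rot: [0.065, 0.998, -0.001, -0.001]
contact_force: [0.6, -0.2, -1.0]
grip_width: 0.0149
finger_force: 58.8
```

Request:
move_arm(series=[0,0,0,0,0,0,0,0,0,0,0,0,0,0,0,0,0,0])

```text
clock: 7.3
tcp_pos: [0.5173, 0.3884, 0.1731]
tool_rot: [0.061, 0.998, -0.0, -0.0]
contact_force: [0.0, -0.3, -1.0]
grip_width: 0.0146
finger_force: 58.8
```

```bash
python3 -c "
from h import *
plan(.519,.389,.08,172.9)
c=capture('wrist'); cv2.imwrite('pics/w3.png',c['frame'][:,:,::-1])
st=state(); M=R.from_quat(st['tool_rot']); P=st['tcp_pos']+M.apply([[.084,0,.069],[.084,0,.074],[.084,0,.062]]); print(proj(c,P).round())
P=ray(c,[[321,90]],st['tcp_pos'][2]-.069);print(M.inv().apply(P-st['tcp_pos']))"
```

```text
t 7.3 tcp [0.5173 0.3884 0.1731] yaw 173.03 shift cm [-0.17  0.09  9.31] turn z 0.0023 tilt [-9.e-04 -8.e-04 -1.e+00] q [ 0.88  0.51  0.15 -0.   -1.21 -2.58] w 0.0146 F [ 0.03 -0.28 -0.98]
[[318.  84.]
 [318.  85.]
 [318.  84.]]
[[0.08178118 0.00122512 0.06904234]]
```

View pics/w3.png

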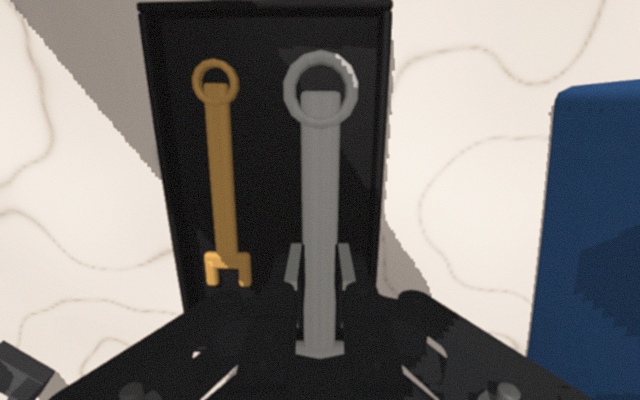

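The spanner is over the free half and parallel to the brass one (brass at x≈217, silver at x≈320, jaws both toward the bottom). I'll lower it.

Request:
move_arm(series=[-0.2,0,2.5,0,0,0,0,0,3,0,0,0,0,0,2,0,0,0,0,0,1,0,0,0,0,0,0.3,0,0,0,0,0,0.2,0,0,0,0,0,0.1,0,0,0,0,0,0.1,0,0,0,0,0,0,0,0,0,0,0,0,0,0,0])

```text
clock: 8.35
tcp_pos: [0.5196, 0.3884, 0.0824]
tool_rot: [0.062, 0.998, 0.0, 0.0]
contact_force: [0.0, -0.8, -0.6]
grip_width: 0.0149
finger_force: 58.8
```

Request:
move_arm(series=[0,0,0.1,0,0,0,0,0,0.1,0,0,0,0,0,0,0,0,0])

```text
clock: 8.65
tcp_pos: [0.5195, 0.3884, 0.0801]
tool_rot: [0.062, 0.998, 0.0, 0.0]
contact_force: [-0.7, 0.4, 0.1]
grip_width: 0.0148
finger_force: 59.0
```

Request:
move_arm(series=[0,0,0,0,0,0,0,0,0,0,0,0,0,0,0,0,0,0,0,0,-1,0,0,0,0,0,-3,0,0,0,0,0,-5,0,0,0,0,0,-5,0,0,0,0,0,-5,0,0,0,0,0,0,0,0,0], grip=-0.35)

```text
clock: 9.55
tcp_pos: [0.5219, 0.3894, 0.2803]
tool_rot: [0.062, 0.998, 0.006, 0.006]
contact_force: [0.3, 0.7, 0.7]
grip_width: 0.0276
finger_force: 0.0
```

```bash
python3 -c "
from h import *
import pickle
c=capture('top'); s=capture('side'); w=capture('wrist')
a=cv2.resize(c['frame'][175:285,140:230],None,fx=4,fy=4); b=cv2.resize(s['frame'][80:145,200:310],None,fx=3.5,fy=3.5)
im=np.zeros((440,800,3),np.uint8); im[:,:360]=a; im[:b.shape[0],370:370+b.shape[1]]=b; x=cv2.resize(w['frame'],(330,206)); im[232:438,370:700]=x
cv2.imwrite('pics/p1.png',im[:,:,::-1])
plan(.511,-.13,.32,0); print(w['cx'])
for cc,box in((pickle.load(open('top0.pkl','rb')),0),(pickle.load(open('side0.pkl','rb')),1)):
  # seat rim colour: red / blue
  h=cv2.cvtColor(cc['frame'],cv2.COLOR_RGB2HSV); print(h[228,333:360].tolist() if not box else '')
"
```

```text
t 9.7 tcp [0.5192 0.3882 0.2703] yaw 172.88 shift cm [ -5.61 -51.52  -5.02] turn z 3.0173 tilt [-0.e+00  8.e-04 -1.e+00] q [ 0.88  0.46  0.33 -0.   -1.43 -2.58] w 0.028 F [ 0.06 -0.41 -1.48]
319.3839031940766
[[1, 117, 179], [0, 192, 169], [0, 202, 159], [2, 175, 143], [9, 171, 139], [10, 192, 179], [11, 198, 212], [12, 203, 217], [12, 201, 220], [12, 200, 219], [12, 199, 218], [11, 203, 216], [12, 197, 217], [12, 200, 218], [12, 200, 218], [11, 199, 218], [12, 200, 216], [11, 201, 218], [11, 201, 219], [12, 203, 219], [11, 199, 217], [9, 194, 213], [5, 139, 209], [5, 67, 220], [10, 23, 232], [16, 14, 235], [18, 13, 234]]
```

View pics/p1.png

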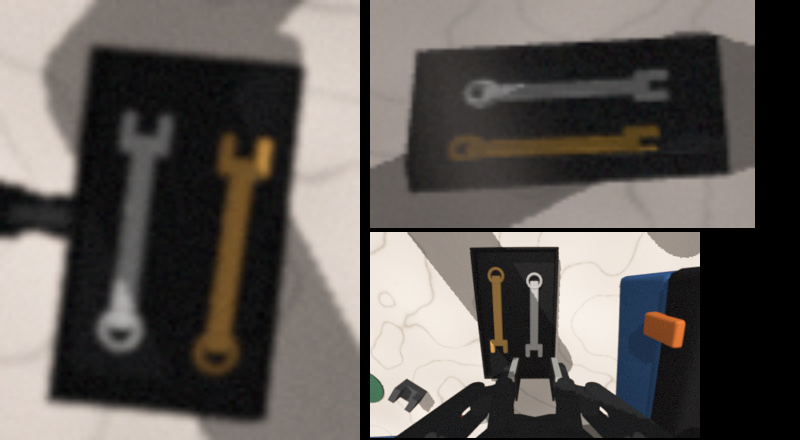

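The spanner lies in the free half, parallel to the brass one with jaws at the same end: silver ring (121,330) to jaws (147,135), brass (215,355) to (245,150). Next, the red tube.

Request:
move_arm(series=[-0.4,-4,-0.5,0,0,0,-0.4,-4,-0.5,0,0,0,-0.4,-4,-0.5,0,0,0,-0.4,-4,-0.5,0,0,0,-0.4,-4,-0.5,0,0,0,-0.4,-4,-0.5,0,0,0,-0.4,-4,0,0,0,0,-0.4,-4,0,0,0,0,-0.4,-4,0,0,0,0,-0.4,-4,0,0,0,0,-0.4,-4,0,0,0,0,-0.4,-4,0,0,0,0,-0.8,-3.5,0,0,0,0], grip=1)

```text
clock: 11.0
tcp_pos: [0.5101, -0.1314, 0.2986]
tool_rot: [0.062, 0.998, -0.0, -0.001]
contact_force: [1.3, 0.4, 0.4]
grip_width: 0.0854
finger_force: 0.0
```

Request:
move_arm(series=[0,0,0,0,0,-0.135,0,0,0,0,0,-0.135,0,0,0,0,0,-0.135,0,0,0,0,0,-0.135,0,0,0,0,0,-0.135,0,0,0,0,0,-0.135,0,0,0,0,0,-0.135,0,0,0,0,0,-0.135,0,0,0,0,0,-0.135,0,0,0,0,0,-0.135,0,0,0,0,0,-0.135,0,0,0,0,0,0,0,0,0,0,0,0])

```text
clock: 12.3
tcp_pos: [0.5109, -0.1297, 0.2989]
tool_rot: [-0.628, 0.778, 0.001, -0.001]
contact_force: [0.0, 0.0, 0.0]
grip_width: 0.0857
finger_force: 0.0
```

```bash
cat > m.py <<'E'
from h import *
def outl(c,near,z,rad,lo,hi):
    "circle fitted on the plane z to the mask contour near a world point"
    h=cv2.cvtColor(c['frame'],cv2.COLOR_RGB2HSV); m=cv2.inRange(h,lo,hi)
    k=np.zeros_like(m); cv2.circle(k,tuple(int(v) for v in proj(c,near)[0]),rad,255,-1); m&=k
    q=max(cv2.findContours(m,0,1)[0],key=cv2.contourArea)[:,0]; P=ray(c,q,z)[:,:2]
    (x,y),r=cv2.minEnclosingCircle(P.astype(np.float32)); print('circle',round(x,4),round(y,4),'r',round(r,4),'centroid',P.mean(0).round(4))
    return P
E
python3 -c "
from m import *
plan(.511,-.13,.2,258)
w=capture('wrist'); cv2.imwrite('pics/w4.png',w['frame'][:,:,::-1])
print(proj(w,[[.511,-.129,.104],[.511,-.129,0.018],[.503,-.336,.104]]).round())
for n in('wrist','top','side'):
  c=capture(n); print(n); outl(c,[.511,-.129,.104],.104,70 if n=='wrist' else 18,(4,150,100),(18,255,255))
  outl(c,[.503,-.336,.104],.104,70 if n=='wrist' else 18,(4,150,100),(18,255,255))
"
```

```text
t 12.3 tcp [ 0.5109 -0.1297  0.2989] yaw -102.24 shift cm [ 0.03 -0.04  9.89] turn z -0.0041 tilt [-0.0021  0.     -1.    ] q [ 0.05  0.21  0.04 -0.   -1.4  -0.26] w 0.0857 F [0.05 0.   0.01]
[[319. 192.]
 [319. 171.]
 [268. -84.]]
wrist
circle 0.5107 -0.133 r 0.0247 centroid [ 0.5108 -0.133 ]Traceback (most recent call last):
  File "<string>", line 8, in <module>
    outl(c,[.503,-.336,.104],.104,70 if n=='wrist' else 18,(4,150,100),(18,255,255))
    ~~~~^^^^^^^^^^^^^^^^^^^^^^^^^^^^^^^^^^^^^^^^^^^^^^^^^^^^^^^^^^^^^^^^^^^^^^^^^^^^
  File "m.py", line 6, in outl
    q=max(cv2.findContours(m,0,1)[0],key=cv2.contourArea)[:,0]; P=ray(c,q,z)[:,:2]
      ~~~^^^^^^^^^^^^^^^^^^^^^^^^^^^^^^^^^^^^^^^^^^^^^^^^
ValueError: max() iterable argument is empty
```

View pics/w4.png

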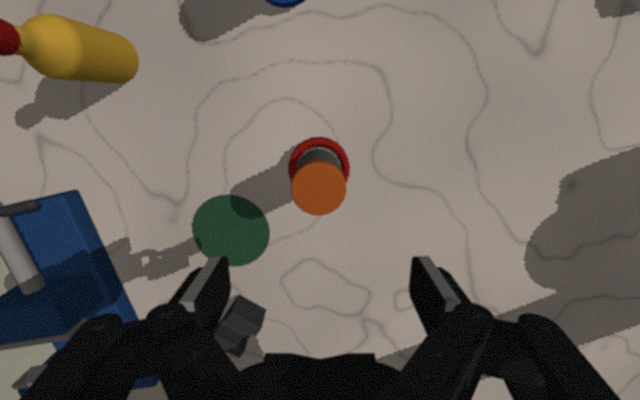

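The wrist view shows the red tube's cap centred at (319,189) on its seat at (319,167), which gives a centre of (0.511,−0.1325). I'll descend and grip it.

Request:
move_arm(series=[0.3,0,3,0,0,0,0,0,4,0,0,0,0,0,4,0,0,0,0,0,4,0,0,0,0,0,2,0,0,0,0,0,1.1,0,0,0,0,0,0,0,0,0,0,0,0,0,0,0])

```text
clock: 13.2
tcp_pos: [0.5114, -0.1327, 0.12]
tool_rot: [-0.629, 0.777, -0.001, 0.001]
contact_force: [-0.1, -0.5, 1.8]
grip_width: 0.0853
finger_force: 0.0
```

Request:
move_arm(series=[0,0,0,0,0,0,0,0,0,0,0,0,0,0,0,0,0,0,0,0,0,0,0,0,0,0,0,0,0,0,0,0,0,0,0,0,0,0,0,0,0,0,0,0,0,0,0,0], grip=-1)

```text
clock: 14.0
tcp_pos: [0.5111, -0.1326, 0.1203]
tool_rot: [-0.629, 0.777, -0.001, 0.001]
contact_force: [-1.0, 1.0, 4.6]
grip_width: 0.0495
finger_force: 58.7
```

```bash
python3 -c "
from h import *
plan(.511,-.1325,.118,258)
print([state()['contact_force'].round(2).tolist() for _ in range(1)], state()['torque'].round(3))"
```

```text
t 14.0 tcp [ 0.5111 -0.1326  0.1203] yaw -102.02 shift cm [-0.01  0.02  0.23] turn z -0.0003 tilt [ 1.9e-03 -3.0e-04 -1.0e+00] q [ 0.04  0.34 -0.26  0.   -0.96 -0.25] w 0.0495 F [-0.98  0.98  4.58]
[[-0.98, 0.98, 4.58]] [ 0.416  0.694 -0.037]
```

Request:
move_arm(series=[0,0,-0.5,0,0,0,0,0,-1,0,0,0,0,0,-1.5,0,0,0,0,0,-1.5,0,0,0,0,0,-1,0,0,0,0,0,-0.5,0,0,0,0,0,0,0,0,0,0,0,0,0,0,0,0,0,0,0,0,0,0,0,0,0,0,0,0,0,0,0,0,0])

```text
clock: 15.1
tcp_pos: [0.5105, -0.1326, 0.1785]
tool_rot: [-0.629, 0.777, 0.0, -0.0]
contact_force: [0.6, 0.7, -5.3]
grip_width: 0.0492
finger_force: 60.0
```

Request:
move_arm(series=[0,0,0,0,0,0])

```text
clock: 15.2
tcp_pos: [0.5106, -0.1326, 0.1787]
tool_rot: [-0.629, 0.777, 0.0, -0.0]
contact_force: [0.3, 0.4, -5.7]
grip_width: 0.0495
finger_force: 60.0
```

```bash
python3 -c "
from h import *
plan(.511,-.1325,.1203,258)
print(state()['torque'].round(3),state()['finger_force'])
F=[]
for i in range(4): c=capture('side'); F.append(state()['contact_force'].round(2).tolist())
print(F); cv2.imwrite('pics/s5.png',c['frame'][:,:,::-1])"
```

```text
t 15.2 tcp [ 0.5106 -0.1326  0.1787] yaw -102.03 shift cm [-0.02 -0.04  5.84] turn z -0.0006 tilt [-4.e-04  0.e+00 -1.e+00] q [ 0.04  0.28 -0.18 -0.   -1.11 -0.25] w 0.0495 F [ 0.31  0.35 -5.75]
[ 0.038 -0.024 -0.019] 60.03848422318697
[[0.15, -0.89, -5.74], [0.39, 0.75, -5.59], [-0.78, -0.22, -5.28], [-0.01, 0.98, -5.19]]
```

View pics/s5.png

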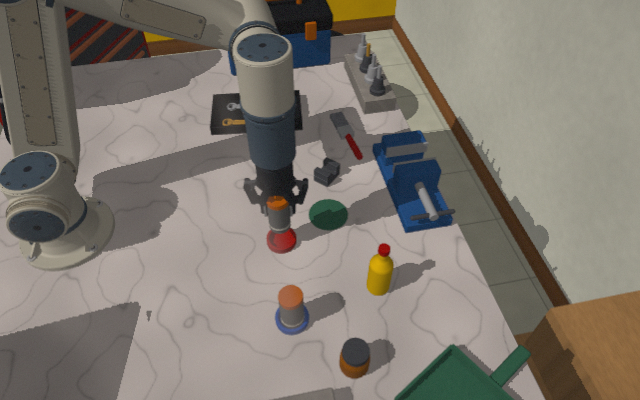

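The red tube is clear of its seat and hangs upright, pulling about 5.5 N. I'll stand it back.

Request:
move_arm(series=[0,0,0.5,0,0,0,0,0,1.3,0,0,0,0,0,1.5,0,0,0,0,0,1.2,0,0,0,0,0,0.5,0,0,0,0,0,0.3,0,0,0,0,0,0.2,0,0,0,0,0,0.1,0,0,0,0,0,0.1,0,0,0,0,0,0,0,0,0,0,0,0,0,0,0])

```text
clock: 16.5
tcp_pos: [0.5108, -0.1326, 0.1221]
tool_rot: [-0.629, 0.777, -0.0, 0.0]
contact_force: [0.0, 0.4, -5.8]
grip_width: 0.049
finger_force: 60.0
```

Request:
move_arm(series=[0,0,0.1,0,0,0,0,0,0.1,0,0,0,0,0,0,0,0,0,0,0,0,0,0,0])

```text
clock: 16.9
tcp_pos: [0.5107, -0.1326, 0.1203]
tool_rot: [-0.629, 0.777, -0.0, 0.0]
contact_force: [-1.6, 0.3, 1.2]
grip_width: 0.0493
finger_force: 60.5
```

Request:
move_arm(series=[0,0,0,0,0,0,0,0,0,0,0,0,0,0,0,0,0,0,0,0,0,0,0,0,0,0,0,0,0,0,0,0,0,0,0,0,0,0,-1,0,0,0,0,0,-3,0,0,0,0,0,-4,0,0,0,0,0,-4,0,0,0,0,0,-4,0,0,0,0,0,-1.5,0,0,0,0,0,0,0,0,0], grip=1)

```text
clock: 18.2
tcp_pos: [0.5116, -0.1329, 0.2988]
tool_rot: [-0.629, 0.777, -0.002, 0.002]
contact_force: [0.7, 0.1, -0.5]
grip_width: 0.0854
finger_force: 0.0
```

```bash
python3 -c "
from m import *
plan(.503,-.339,.298,250)
for n in('wrist','top'):
  c=capture(n); print(n); outl(c,[.511,-.1325,.104],.104,70 if n=='wrist' else 18,(4,150,100),(18,255,255))
c=capture('side'); outl(c,[.503,-.336,.104],.104,18,(4,150,100),(18,255,255)); outl(c,[.511,-.1325,.104],.104,18,(4,150,100),(18,255,255))
"
```

```text
t 18.2 tcp [ 0.5116 -0.1329  0.2988] yaw -102.02 shift cm [20.34 -3.46  0.09] turn z 0.1392 tilt [ 6.9e-03 -7.0e-04 -1.0e+00] q [ 0.04  0.21  0.04  0.   -1.39 -0.25] w 0.0854 F [ 0.65  0.09 -0.5 ]
wrist
circle 0.5099 -0.1331 r 0.0249 centroid [ 0.5098 -0.1334]
topTraceback (most recent call last):
  File "<string>", line 5, in <module>
    c=capture(n); print(n); outl(c,[.511,-.1325,.104],.104,70 if n=='wrist' else 18,(4,150,100),(18,255,255))
                            ~~~~^^^^^^^^^^^^^^^^^^^^^^^^^^^^^^^^^^^^^^^^^^^^^^^^^^^^^^^^^^^^^^^^^^^^^^^^^^^^^
  File "m.py", line 6, in outl
    q=max(cv2.findContours(m,0,1)[0],key=cv2.contourArea)[:,0]; P=ray(c,q,z)[:,:2]
      ~~~^^^^^^^^^^^^^^^^^^^^^^^^^^^^^^^^^^^^^^^^^^^^^^^^
ValueError: max() iterable argument is empty
```

The red tube stands upright in its seat. Now the blue one.

Request:
move_arm(series=[2,-0.4,0,0,0,0,4,-0.7,0,0,0,0,4,-0.7,0,0,0,0,4,-0.7,0,0,0,0,4,-0.7,0,0,0,0,2.3,-0.3,0,0,0,0,0,0,0,0,0,0.139,0,0,0,0,0,0,0,0,0,0,0,0,0,0,0,0,0,0])

```text
clock: 19.3
tcp_pos: [0.5026, -0.3378, 0.2945]
tool_rot: [-0.575, 0.818, 0.0, -0.0]
contact_force: [-0.1, -0.1, 0.2]
grip_width: 0.0851
finger_force: 0.0
```

```bash
python3 -c "
from m import *
w=capture('wrist'); P=outl(w,[.503,-.336,.104],.104,70,(4,150,100),(18,255,255))
outl(w,[.503,-.336,.018],.018,60,(105,120,60),(130,255,255))
(x,y),_=cv2.minEnclosingCircle(P.astype(np.float32))
plan(x,y,.118,250)
c=capture('top'); outl(c,[.511,-.1325,.104],.104,18,(4,150,100),(18,255,255))
"
```

```text
circle 0.5014 -0.3412 r 0.0249 centroid [ 0.5015 -0.3411]
circle 0.5012 -0.3406 r 0.0347 centroid [ 0.4965 -0.3534]
t 19.35 tcp [ 0.5026 -0.3378  0.2947] yaw -109.83 shift cm [ 0.36 -0.   17.67] turn z 0.0029 tilt [-3.e-04  2.e-04 -1.e+00] q [-0.33  0.37  0.25 -0.   -1.45 -0.01] w 0.0856 F [ 0.25  0.39 -0.16]
circle 0.511 -0.1297 r 0.0275 centroid [ 0.5111 -0.1289]
```

Request:
move_arm(series=[0.3,0,3,0,0,0,0,0,4,0,0,0,0,0,4,0,0,0,0,0,3.4,0,0,0,0,0,2,0,0,0,0,0,1,0,0,0,0,0,0,0,0,0,0,0,0,0,0,0])

```text
clock: 20.2
tcp_pos: [0.5023, -0.3415, 0.1222]
tool_rot: [-0.574, 0.819, -0.001, 0.0]
contact_force: [0.3, 0.4, -0.2]
grip_width: 0.0856
finger_force: 0.0
```

Request:
move_arm(series=[0,0,0,0,0,0,0,0,0,0,0,0,0,0,0,0,0,0,0,0,0,0,0,0,0,0,0,0,0,0,0,0,0,0,0,0,0,0,0,0,0,0,0,0,0,0,0,0], grip=-1)

```text
clock: 21.0
tcp_pos: [0.502, -0.3416, 0.1223]
tool_rot: [-0.574, 0.819, -0.001, 0.0]
contact_force: [-1.4, 0.8, 5.1]
grip_width: 0.0494
finger_force: 62.1
```

Request:
move_arm(series=[0,0,-0.5,0,0,0,0,0,-1,0,0,0,0,0,-1.5,0,0,0,0,0,-1.5,0,0,0,0,0,-1,0,0,0,0,0,-0.5,0,0,0,0,0,0,0,0,0,0,0,0,0,0,0,0,0,0,0,0,0,0,0,0,0,0,0,0,0,0,0,0,0])

```text
clock: 22.1
tcp_pos: [0.5014, -0.3412, 0.1805]
tool_rot: [-0.574, 0.819, 0.0, -0.0]
contact_force: [0.2, -0.2, -1.2]
grip_width: 0.0496
finger_force: 61.9
```

```bash
python3 -c "
from h import *
F=[]
for i in range(4): c=capture('side'); F.append(state()['contact_force'].round(2).tolist())
print(F); plan(.5,-.34,.12,250)
print(state()['torque'].round(3)); cv2.imwrite('pics/s6.png',cv2.resize(c['frame'][150:350,180:400],None,fx=2,fy=2)[:,:,::-1])"
```

```text
[[0.21, 0.15, -1.35], [-0.71, -0.58, -0.93], [-0.31, 0.1, -1.32], [0.31, 0.08, -1.7]]
t 22.3 tcp [ 0.5015 -0.3413  0.1808] yaw -110.0 shift cm [-0.07  0.18  6.08] turn z 0.0001 tilt [-1.e-04  0.e+00 -1.e+00] q [-0.34  0.43  0.04 -0.   -1.18 -0.01] w 0.0492 F [ 0.31  0.08 -1.7 ]
[0.03  0.023 0.02 ]
```

View pics/s6.png

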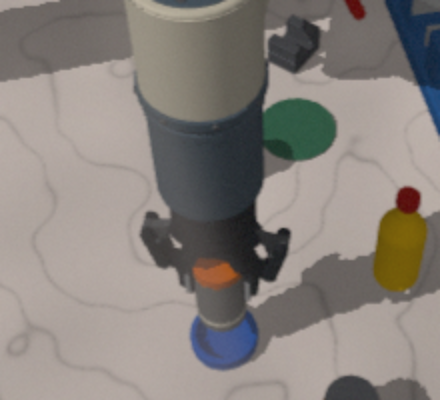

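The blue tube is clear of its seat and pulls only about 1.3 N, so the red tube is the heavier one. I'll put the blue one back.

Request:
move_arm(series=[0,0,0.5,0,0,0,0,0,1.3,0,0,0,0,0,1.5,0,0,0,0,0,1.2,0,0,0,0,0,0.5,0,0,0,0,0,0.3,0,0,0,0,0,0.2,0,0,0,0,0,0.1,0,0,0,0,0,0.1,0,0,0,0,0,0.1,0,0,0,0,0,0,0,0,0,0,0,0,0,0,0])

```text
clock: 23.5
tcp_pos: [0.5016, -0.3413, 0.123]
tool_rot: [-0.574, 0.819, -0.0, 0.0]
contact_force: [-1.1, -0.3, -1.5]
grip_width: 0.0493
finger_force: 61.9
```

Request:
move_arm(series=[0,0,0.1,0,0,0,0,0,0,0,0,0,0,0,0,0,0,0])

```text
clock: 23.8
tcp_pos: [0.5017, -0.3414, 0.1223]
tool_rot: [-0.574, 0.819, -0.0, 0.0]
contact_force: [-2.0, 0.2, 2.5]
grip_width: 0.0496
finger_force: 62.1
```

It's seated. I'll release, rise and return over the red tube at (0.5105,−0.133): a world move of (+0.9,+20.8) cm, which in tool axes at yaw 250° is x≈−19.9, y≈+6.3.

Request:
move_arm(series=[0,0,0,0,0,0,0,0,0,0,0,0,0,0,0,0,0,0,0,0,0,0,0,0,0,0,0,0,0,0,0,0,0,0,0,0,0,0,-1,0,0,0,0,0,-3,0,0,0,0,0,-4,0,0,0,0,0,-4,0,0,0,0,0,-4,0,0,0,0,0,-1.5,0,0,0,0,0,0,0,0,0], grip=1)

```text
clock: 25.1
tcp_pos: [0.5022, -0.3419, 0.3013]
tool_rot: [-0.574, 0.819, -0.003, 0.002]
contact_force: [0.5, 0.4, -0.3]
grip_width: 0.0853
finger_force: 0.0
```

```bash
python3 -c "
from m import *
plan(.5105,-.133,.298,250)
w=capture('wrist'); outl(w,[.5015,-.341,.104],.104,70,(4,150,100),(18,255,255))
"
```

```text
t 25.1 tcp [ 0.5022 -0.3419  0.3013] yaw -109.99 shift cm [-19.91   6.36   0.26] turn z 0.0002 tilt [ 0.0066 -0.0034 -1.    ] q [-0.34  0.37  0.26  0.   -1.45 -0.01] w 0.0853 F [ 0.49  0.43 -0.27]
circle 0.501 -0.3409 r 0.0248 centroid [ 0.5009 -0.341 ]
```

Request:
move_arm(series=[-2,0.6,0,0,0,0,-4,1.3,0,0,0,0,-4,1.3,0,0,0,0,-4,1.3,0,0,0,0,-4,1.3,0,0,0,0,-1.9,0.6,0,0,0,0,0,0,0,0,0,0,0,0,0,0,0,0,0,0,0,0,0,0])

```text
clock: 26.05
tcp_pos: [0.5092, -0.1331, 0.2963]
tool_rot: [-0.573, 0.819, 0.0, -0.001]
contact_force: [-0.1, 0.1, 0.8]
grip_width: 0.0854
finger_force: 0.0
```

```bash
python3 -c "
from m import *
w=capture('wrist'); P=outl(w,[.511,-.1325,.104],.104,70,(4,150,100),(18,255,255))
(x,y),_=cv2.minEnclosingCircle(P.astype(np.float32))
plan(x,y,.12,250)
outl(w,[.639,-.074,.004],.004,60,(60,60,20),(90,255,200))
"
```

```text
circle 0.51 -0.1326 r 0.0249 centroid [ 0.5097 -0.1332]
t 26.1 tcp [ 0.5092 -0.1332  0.2964] yaw -110.07 shift cm [-0.09 -0.07 17.64] turn z -0.0012 tilt [-1.e-03 -1.e-04 -1.e+00] q [ 0.04  0.21  0.03  0.   -1.39 -0.39] w 0.0854 F [-1.05 -0.27 -0.27]
circle 0.6382 -0.0737 r 0.0485 centroid [ 0.6384 -0.0739]
```

Request:
move_arm(series=[-0.1,-0.1,3,0,0,0,0,0,4,0,0,0,0,0,4,0,0,0,0,0,3.5,0,0,0,0,0,2,0,0,0,0,0,1.1,0,0,0,0,0,0,0,0,0,0,0,0,0,0,0])

```text
clock: 26.9
tcp_pos: [0.5114, -0.1323, 0.1219]
tool_rot: [-0.573, 0.819, -0.001, 0.0]
contact_force: [0.5, 0.3, 1.7]
grip_width: 0.0855
finger_force: 0.0
```

Request:
move_arm(series=[0,0,0,0,0,0,0,0,0,0,0,0,0,0,0,0,0,0,0,0,0,0,0,0,0,0,0,0,0,0,0,0,0,0,0,0,0,0,0,0,0,0,0,0,0,0,0,0], grip=-1)

```text
clock: 27.7
tcp_pos: [0.511, -0.1317, 0.1222]
tool_rot: [-0.574, 0.819, -0.001, 0.001]
contact_force: [-2.0, 0.6, 5.8]
grip_width: 0.0495
finger_force: 61.8
```

Request:
move_arm(series=[0,0,-0.5,0,0,0,0,0,-1,0,0,0,0,0,-1.5,0,0,0,0,0,-2,0,0,0,0,0,-2,0,0,0,0,0,-1.5,0,0,0,0,0,-1,0,0,0,0,0,-0.5,0,0,0,0,0,0,0,0,0,0,0,0,0,0,0,0,0,0,0,0,0])

```text
clock: 28.8
tcp_pos: [0.5102, -0.1317, 0.2199]
tool_rot: [-0.574, 0.819, 0.001, -0.001]
contact_force: [0.4, 0.1, -5.3]
grip_width: 0.0498
finger_force: 63.3
```

```bash
python3 -c "
from h import *
plan(.6385,-.074,.218,250)"
```

```text
t 28.8 tcp [ 0.5102 -0.1317  0.2199] yaw -110.0 shift cm [ -9.81 -10.08   0.17] turn z -0.0001 tilt [-2.e-03  2.e-04 -1.e+00] q [ 0.04  0.25 -0.11 -0.   -1.21 -0.39] w 0.0498 F [ 0.43  0.11 -5.26]
```

Request:
move_arm(series=[-0.6,-0.6,0,0,0,0,-1.4,-1.4,0,0,0,0,-2,-2,0,0,0,0,-2.2,-2.3,0,0,0,0,-2,-2.1,0,0,0,0,-1.1,-1.1,0,0,0,0,-0.5,-0.6,0,0,0,0,0,0,0,0,0,0,0,0,0,0,0,0,0,0,0,0,0,0,0,0,0,0,0,0,0,0,0,0,0,0])

```text
clock: 30.0
tcp_pos: [0.6388, -0.0745, 0.2213]
tool_rot: [-0.573, 0.819, -0.0, 0.0]
contact_force: [-0.4, 0.5, -4.6]
grip_width: 0.0497
finger_force: 64.6
```

```bash
python3 -c "
from m import *
plan(.6385,-.074,.22,250)
c=capture('side'); t=capture('top')
im=np.vstack([cv2.resize(x['frame'],(480,300)) for x in(c,t)])
cv2.imwrite('pics/f.png',im[:,:,::-1]); print(state()['qvel'].round(4))
for x,n in((c,'s'),(t,'t')):
  try: outl(x,[.501,-.341,.104],.104,18,(4,150,100),(18,255,255))
  except Exception as e: print(n,e)
"
```

```text
t 30.0 tcp [ 0.6388 -0.0745  0.2213] yaw -110.02 shift cm [-0.04  0.04  0.13] turn z -0.0003 tilt [ 4.e-04  1.e-04 -1.e+00] q [ 0.13  0.47  0.22 -0.   -1.31 -0.48] w 0.0497 F [-0.44  0.49 -4.65]
[ 0.0021  0.0034  0.0017 -0.0001  0.0015 -0.0019]
circle 0.5048 -0.3401 r 0.0232 centroid [ 0.5075 -0.341 ]
circle 0.5017 -0.3362 r 0.0243 centroid [ 0.5019 -0.336 ]
```

View pics/f.png

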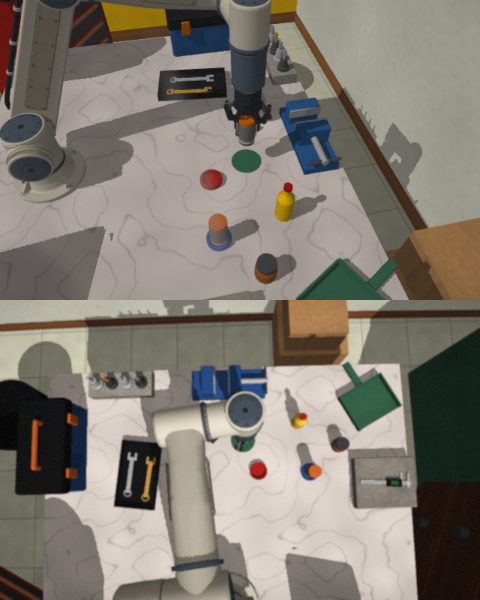

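The final views show the heavy tube upright over the pad (side (247,130), pad (246,161)). The blue tube is standing in its seat, the red seat is empty, and both spanners are in the tray. I'll hand it in.

```bash
python3 -c "
from cell import close_job
print(close_job())"
```

```text
the job is handed in; nothing more can be done
None
```

The job is handed in: the loose spanner lies beside and parallel to the brass one, jaws at the same end. The red-seat tube is the heavier (about 5.5 N against 1.3 N) and is held upright about 10 cm above the middle of the green pad, with the blue tube back in its seat.

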